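# Clip the lid onto the grocery box

### The arm

A 7-joint arm with a two-finger parallel gripper is mounted at the origin on the work surface. World frame = base frame: x ahead of the robot, y to its left, z up, the work surface at z = 0. Lengths are in m, angles in rad, forces in N, time in s.
With the tool pointing down it reaches from about 0.4 to 0.875 m from the base axis. Payload 19.3 kg.
Tool frame: the origin (TCP) lies at the very end of the fingers, on their centre line; the grasp point (between the pads) lies 19 mm behind it; z points along the fingers, y is the line along which they close (so a half turn about z gives the same grasp; the last joint's range is limited). The gripper opens to 85 mm and grips with 20 to 120 N. Pads are 22 mm wide; open, the fingers measure 114 mm over their backs; the gripper's body (76 mm by 85 mm) begins 54 mm behind the grasp point. The pads swing forward as they close: fully open they stand 13 mm farther back than shut.
Start: joints at [-1.235, 0.521, -0.036, 1.599, 0.021, 1.021, -0.113], TCP at [0.247, 0.574, 0.196] pointing down, gripper open.
Joint ranges: [-2.91, 2.91], [-0.3, 2.13], [-1.5, 1.42], [0.17, 2.43], [-1.26, 4.41], [0.16, 1.93], [-2.52, 2.52]. Speed limits (rad/s): [1.89, 1.89, 2.39, 2.39, 3.01, 3.01, 3.01].

### API

Orientations are given as [roll, pitch, yaw] about the fixed x, y, z axes, in that order (R = Rz(yaw) Ry(pitch) Rx(roll)).
In Python, from workcell import bot gives the robot as it stands. The module is installed in compiled form; this text tells all that it offers.
- The arm moves only by the tool apply_moves, never from a script. Its arguments are lists of equal length, an entry for each row: "claw": the finger opening in m, from 0 to 0.0854; "xyz": the shift along the tool's x, y, z in m, a list of three; "twist": the turn, a rotation vector about the tool's x, y, z in rad, a list of three. A call has 1 to 20 rows; each row shifts and turns the commanded pose from where the row before left it, along the tool's axes as they then stand; what a row does not reach is not made up. A row lasts 1/10 s, in which the tool goes at most 50 mm and 8.59 degrees, less where a joint would pass 70% of its speed; a pose out of reach is approached as far as the arm can. A call with a gripper value outside its range is refused whole. The fingers move at their own pace and stop on an object; "force" is the grip in N (left out, the last holds). Time passes only in rows, so rows that do not move let the fingers close. It gives the time, the measured TCP pose, the force, the opening and the grip force at its end, in the units of the state.
- bot.observe(): the state, without advancing time (a new reading comes with each control period).
- bot.grab_frame(name): name is "side" or "top" or "wrist"; returns a dict with "img" (480x640x3 uint8, red, green, blue), "vfov" (degrees; the focal length in pixels is half the picture's height over the tangent of half this angle, whatever the lens; pixels are square), "cx", "cy" (the principal point, pixels), "view" (4x4, takes a point from world to camera coordinates). Camera axes: x right, y up, looking along -z (the intrinsics and any distortion apply to the point x, -y, -z); pixel columns grow to the right and rows downward; lengths in m; the calibration is good to about 2 mm. A picture is of the moment at which its call begins. There is no depth.
- bot.job_done(): hands the job in; it is judged then, once.
Trained networks look in the newest picture that a camera, given by its name, has taken for a name from the list of things; names that differ only in an ending like _2 or _b are one class to them, and where a whole thing is asked for, a point or a joint stands for the part that bears it (a point fixed in the world has none). Each returns a list of dicts, best first, with "score" (0 to 1); they miss things now and then, are a little off and sometimes report something else, mostly with a low value. They report only what shows in the picture. A call takes as long as a camera call. They do not tell look-alikes from the thing itself.
- bot.find_in(camera, query): "position" ([x, y, z] in m, in world coordinates, good to about 4 mm: the middle of the surface that is visible of it).
The state is a dict: "clock": time; "qpos": joint angles; "qd": joint speeds; "joint_efforts": joint torques, N m; "position": TCP position; "tool_rot": TCP orientation; "force": force on the tool from outside, world axes, zero at the start; "moment": the same for the moment, N m; "grip_width": finger opening in m; "finger_force": force on a finger pad.
Only numpy, scipy, OpenCV 4.12 (cv2) and the standard library are available. Lean on these libraries where they do the work, as an engineer would, in place of code of your own. Each camera call takes 0.05 s, during which the arm holds its last target. There are 200 camera calls.

### The job

Pick up the lid by its bar handle, set it down gently on the open storage box so that it sits flush all round, and snap its four clips down over the rim: the red clip first, then the clip at the diagonally opposite corner, then the other two. Press each clip only until it snaps home, because the thin clips crack if forced, and leave the jars and the mug alone.

Things in the scene. Friction and masses are not known exactly. Their poses are not given: they have to be found in the camera images.
- box: Clear storage box of groceries, fixed to the counter: 170 (x) x 140 (y) x 70 mm high, walls 4 mm, mouth 162 x 132 mm, level top edge at z = 70. Origin: centre of the underside. Outside the long walls runs a blue rim: a 6 mm bead, nominally at y = +-73, z = 66 mm, with a ledge 12 mm below it. It is warped: at each clip it lies up to 5.5 mm higher or lower (and 3 mm out or in).
- lid: White lid, 168 (x) x 136 (y) mm, loose, about 0.35 kg with its clips, standing on four tapered studs 12 mm long (6 mm across at the foot, 12 at the root; centres x +-74, y +-59 mm) that fit the inner corners of the box mouth with 1 mm play. Origin: centre, level with the stud feet; flange z = 12 to 18 mm. Seated, either way round, its origin is 58 mm above the box's.
- handle_top (a point): Middle of the top face of the lid's blue bar handle, at z = 45 mm in the lid's frame. The bar is 80 mm long along the lid's x, 22 mm wide in y, 22 mm high (z = 23 to 45 mm), on a thin web.
- clip_1_pad (a point): Press point on top of clip 1, the RED clip at the lid's +x +y corner; moves with the clip. Nominally home: at +50, +69, 28 mm in the lid's frame. The clip diagonally across is clip 3. A clip is an arm 22 mm wide, 50 long, 5 thick, pointing outward over the rim, hinged on the lid (axis along x, at y = +-33, z = 25.5 mm), with a 28 mm leg and a tooth at its free end.
- clip_1 (a joint): Angle of clip 1 (RED), rad: 0 level (nominally home), about 0.55 standing open. A weak spring lifts it. Pushing it down takes 1 N until the tooth meets the bead (at 0.1 to 0.35 rad), then 4 to 11 N for some 5 mm; then the push falls away, it snaps in and stays; 3 mm on, the leg stands hard on the ledge. Not snapped, it springs open again. With the warped rim, home is anywhere from -0.14 to 0.15 rad.
- clip_2_pad (a point): Press point on top of clip 2, the grey clip at the lid's -x +y corner; moves with the clip. Nominally home: at -50, +69, 28 mm in the lid's frame. The clip diagonally across is clip 4. Push straight down there; the arm's end moves outward by about 6 mm as it swings down.
- clip_2 (a joint): Angle of clip 2 (grey), rad: 0 level (nominally home), about 0.55 standing open. Works as clip 1. Once home, pushing on meets a hard stop: a push of over 20 N cracks a clip.
- clip_3_pad (a point): Press point on top of clip 3, the grey clip at the lid's -x -y corner; moves with the clip. Nominally home: at -50, -69, 28 mm in the lid's frame. The clip diagonally across is clip 1. The height that a clip snaps in at is up to 5.5 mm above or below this one, with the warped rim.
- clip_3 (a joint): Angle of clip 3 (grey), rad: 0 level (nominally home), about 0.55 standing open. Works as clip 1.
- clip_4_pad (a point): Press point on top of clip 4, the grey clip at the lid's +x -y corner; moves with the clip. Nominally home: at +50, -69, 28 mm in the lid's frame. The clip diagonally across is clip 2. The heights differ from clip to clip and must be felt.
- clip_4 (a joint): Angle of clip 4 (grey), rad: 0 level (nominally home), about 0.55 standing open. Works as clip 1.
- spice_a: Amber spice jar with a black cap, 42 mm across, 100 mm high, a bystander. Origin: centre of its underside.
- spice_b: Another such spice jar with an orange label, a bystander.
- mug: White mug, 76 mm across, 85 mm high, handle at its +y side, a bystander. Origin: centre of its underside.
Not all that is in view belongs to the job. What is shaped like the lid but green or yellow is not meant.

How it is judged:
By the outcome, as a careful person would: the job done as asked, in the order asked, and still so for the second after the job is handed in, with the robot touching nothing.
It also fails if it takes over 58 s, if anything falls off the work surface, if the arm or the gripper's body presses on something with over 40 N, if the wrist force passes 120 N, or if a joint passes its speed limit or range.

## Working session

There is one attempt and no reset: what is moved stays moved. The work goes in short steps, Python scripts to look and compute and a tool call to move; the robot and the scene stay as the last step left them, time stands still between calls to the robot, and variables do not carry over. Pictures are saved under pics/ and viewed, at most 10 in all, crops included, and the job is handed in when it is done.

Besides the shell and the picture viewer there is one more tool, called after "Emit:" as name(argument=value, ...) on one line, values as JSON. apply_moves: Moves the arm, as the interface text tells. Its arguments: {"type":"object","properties":{"claw":{"type":"array"},"xyz":{"type":"array"},"twist":{"type":"array"},"force":{"type":"number"}},"required":["claw","xyz","twist"]}

```bash
mkdir -p pics
cat > h.py <<'E'
import numpy as np, cv2
from workcell import bot
def grab(n,fn=None):
    f=bot.grab_frame(n)
    if fn: cv2.imwrite('pics/'+fn,f['img'][:,:,::-1])
    return f
def ray(f,u,v):
    F=240/np.tan(np.radians(f['vfov'])/2); V=np.array(f['view'])
    d=np.array([(u-f['cx'])/F,-(v-f['cy'])/F,-1.]); R=V[:3,:3]
    return -R.T@V[:3,3], R.T@d
def atz(f,u,v,z):
    o,d=ray(f,u,v); return o+d*(z-o[2])/d[2]
def proj(f,p):
    F=240/np.tan(np.radians(f['vfov'])/2); V=np.array(f['view'])
    c=V[:3,:3]@np.array(p)+V[:3,3]; return np.round([f['cx']+F*c[0]/-c[2], f['cy']-F*c[1]/-c[2]],1)
E
python3 - <<'E'
from h import *
s=bot.observe(); print(s)
for c in ('top','side'):
    f=grab(c,c+'0.png'); print(c,f['vfov'],f['cx'],f['cy'],{k:v for k,v in f.items() if k not in('img','view')}.keys(), np.round(f['view'],3).tolist())
    for q in ['box','lid','handle_top','clip_1_pad','spice_a','mug']:
        for d in bot.find_in(c,q): print(c,q,np.round(d['position'],3),round(d['score'],2),proj(f,d['position']))
E
```

```text
{'clock': 0.0, 'qpos': array([-1.23520915,  0.52203439, -0.03633843,  1.59997471,  0.02115237,
        1.02111878, -0.11280319]), 'qd': array([-0.00110522,  0.000424  , -0.00021204, -0.00092798, -0.00084761,
       -0.00116601, -0.0003777 ]), 'joint_efforts': array([-1.12068621e-03, -9.27115059e+01,  1.97914526e+00, -3.69927406e+01,
        1.76789862e-02,  8.44591734e-03, -3.34044933e-05]), 'position': array([0.24658342, 0.57389545, 0.19572485]), 'tool_rot': array([-3.14044040e+00,  3.63632304e-05,  2.73577639e+00]), 'force': array([ 0.57299056, -0.36262152,  0.01669447]), 'moment': array([-0.00739198,  0.02659723, -0.0732954 ]), 'finger_force': 0.0, 'grip_width': 0.08514349184312639}
top 52.15113850686487 318.9132398613469 238.7806099827844 dict_keys(['vfov', 'cx', 'cy']) [[0.005, -1.0, 0.004, 0.096], [0.978, 0.006, 0.207, -0.577], [-0.207, 0.003, 0.978, -1.097], [0.0, 0.0, 0.0, 1.0]]
top box [ 0.57  -0.172  0.048] 0.73 [432.8 243. ]
top lid [0.581 0.176 0.016] 0.79 [287.5 240.5]
top lid [0.422 0.434 0.021] 0.76 [177.6 304.8]
top lid [0.729 0.427 0.02 ] 0.74 [188.4 181.5]
top handl
[... 760 characters left out ...]
0.15 [394.  238.1]
side lid [0.578 0.197 0.022] 0.81 [282.1 294.7]
side lid [0.717 0.446 0.019] 0.79 [141.6 374. ]
side lid [0.42  0.451 0.022] 0.56 [336.  417.4]
side handle_top [0.575 0.195 0.022] 0.72 [284.3 294.7]
side handle_top [ 0.722 -0.059  0.059] 0.66 [257.1 213.4]
side handle_top [0.714 0.44  0.017] 0.61 [145.8 372.6]
side handle_top [0.416 0.448 0.022] 0.59 [339.4 416.3]
side handle_top [0.51 0.19 0.04] 0.49 [318.5 290.4]
side clip_1_pad [0.676 0.374 0.035] 0.64 [188.4 339.8]
side clip_1_pad [0.66  0.168 0.037] 0.52 [246.4 273.8]
side spice_a [ 0.72  -0.058  0.058] 0.96 [258.2 214. ]
side mug [ 0.396 -0.025  0.054] 0.9 [394.  238.7]
side mug [0.558 0.114 0.038] 0.39 [304.7 266.7]
```

View pics/top0.png

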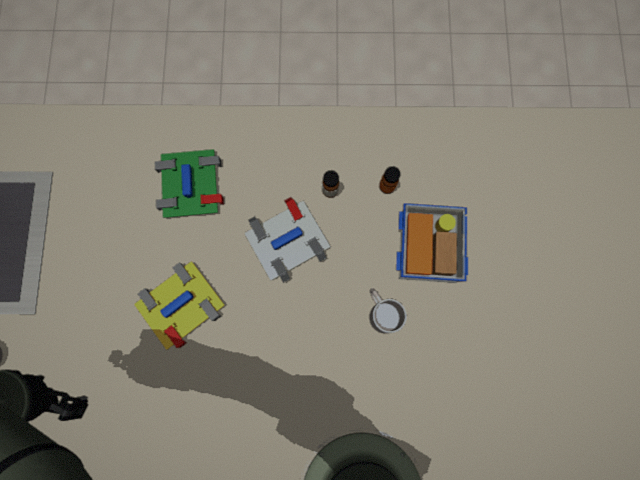

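View pics/side0.png

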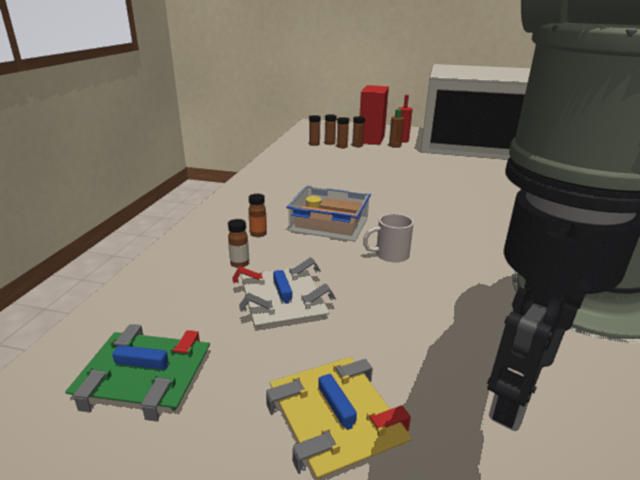

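White lid at pixel (287,239) top / (283,295) side. The look-alikes are green at (190,184) and yellow at (180,303). The white one with the red clip at (293,209) fits the description, so I'll confirm it in a crop and measure it.

```bash
cat >> h.py <<'E'
def blobs(img,box,lo,hi):
    x0,y0,x1,y1=box; hsv=cv2.cvtColor(img,cv2.COLOR_RGB2HSV)
    m=np.zeros(hsv.shape[:2],np.uint8); m[y0:y1,x0:x1]=cv2.inRange(hsv,lo,hi)[y0:y1,x0:x1]
    n,l,st,c=cv2.connectedComponentsWithStats(m)
    i=1+np.argmax(st[1:,4]); return np.argwhere(l==i)[:,::-1].astype(np.float32), m
E
python3 - <<'E'
from h import *
f=grab('top'); img=f['img']
p,_=blobs(img,(240,195,335,285),(105,120,40),(130,255,255))
r=cv2.minAreaRect(p); print('handle',len(p),r)
for c in cv2.boxPoints(r): print(np.round(atz(f,*c,0.045),4))
w=np.array([atz(f,*q,0.045) for q in p]); print('mean',w.mean(0), 'yaw',[np.degrees(np.arctan2(*np.linalg.eigh(np.cov(w[:,:2].T))[1][::-1,1]))])
_,m=blobs(img,(390,195,480,290),(100,80,40),(130,255,255))
q=np.argwhere(m)[:,::-1]; print('rim bbox px',q.min(0),q.max(0))
for c in cv2.boxPoints(cv2.minAreaRect(q.astype(np.float32))): print(c,np.round(atz(f,*c,0.067),4))
a=cv2.resize(img[190:290,235:335],None,fx=4,fy=4,interpolation=2); b=cv2.resize(img[190:290,385:485],None,fx=4,fy=4,interpolation=2)
cv2.imwrite('pics/crop1.png',np.hstack([a,b])[:,:,::-1])
w=grab('wrist'); print('wrist',w['vfov'],w['cx'],w['cy'],np.round(np.linalg.inv(w['view']),3).tolist(), bot.observe()['position'])
E
```

```text
handle 284 ((286.4292297363281, 237.87265014648438), (8.741572380065918, 32.34381866455078), 60.945396423339844)
[0.571  0.2157 0.045 ]
[0.6099 0.1488 0.045 ]
[0.5912 0.1383 0.045 ]
[0.5525 0.2051 0.045 ]
mean [0.58105312 0.17722836 0.045     ] yaw [np.float64(120.3225965401793)]
rim bbox px [396 203] [467 280]
[395.2525  276.95688] [ 0.4857 -0.0772  0.067 ]
[399.54077 202.62737] [ 0.6639 -0.0922  0.067 ]
[470.88025 206.7431 ] [ 0.6548 -0.2619  0.067 ]
[466.59198 281.07263] [ 0.4771 -0.2415  0.067 ]
wrist 68.79010020215838 323.33711740351396 234.52150425668523 [[0.395, -0.883, -0.256, 0.182], [0.919, 0.379, 0.11, 0.601], [-0.001, -0.278, 0.96, 0.375], [0.0, 0.0, 0.0, 1.0]] [0.24676507 0.57422592 0.19630309]
```

View pics/crop1.png

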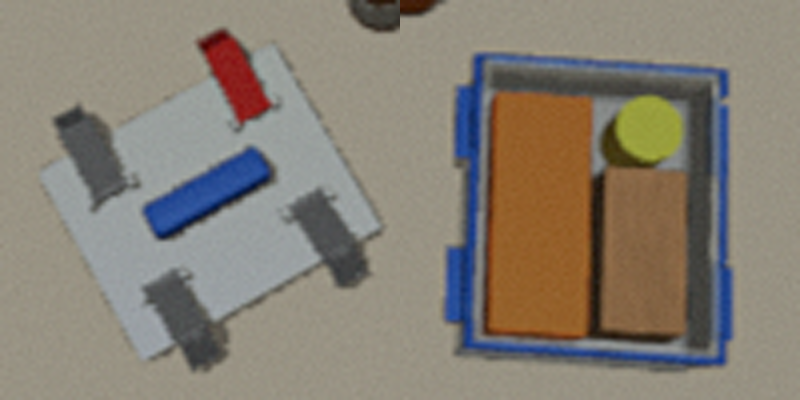

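Crop confirms it: the white lid with a red clip (red at crop (235,75), blue bar at (208,192)), its +x axis pointing about -60°. The box at right has its long walls left and right with the blue rim. I'll look at the box from close by with the wrist camera first.

Emit:
apply_moves(claw=[0.085,0.085,0.085,0.085,0.085,0.085,0.085,0.085,0.085,0.085,0.085,0.085,0.085,0.085,0.085,0.085,0.085,0.085,0.085,0.085], xyz=[[-0.0295,-0.028,-0.005],[-0.0295,-0.028,-0.005],[-0.0295,-0.028,-0.005],[-0.0295,-0.028,-0.005],[-0.0295,-0.028,-0.005],[-0.0295,-0.028,-0.005],[-0.0295,-0.028,-0.005],[-0.0295,-0.028,-0.005],[-0.0295,-0.028,-0.005],[-0.0295,-0.028,-0.005],[-0.0295,-0.028,-0.005],[-0.0295,-0.028,-0.005],[-0.0295,-0.028,-0.005],[-0.0295,-0.028,-0.005],[-0.0295,-0.028,-0.005],[-0.0295,-0.028,-0.005],[-0.0295,-0.028,-0.005],[-0.0295,-0.028,-0.005],[-0.0295,-0.028,-0.005],[0,0,0]], twist=[[0,0,0],[0,0,0],[0,0,0],[0,0,0],[0,0,0],[0,0,0],[0,0,0],[0,0,0],[0,0,0],[0,0,0],[0,0,0],[0,0,0],[0,0,0],[0,0,0],[0,0,0],[0,0,0],[0,0,0],[0,0,0],[0,0,0],[0,0,0]])

```text
clock: 2.8
position: [0.5525, -0.1411, 0.2917]
tool_rot: [-3.14, 0.002, 2.73]
force: [-0.5, 0.7, -0.2]
grip_width: 0.0852
finger_force: 0.0
```

Run:
```python
from h import *
s=bot.observe(); print(s['clock'],s['position'],s['tool_rot'],s['qpos'],s['force'])
f=grab('wrist','w1.png')
for d in bot.find_in('wrist','box'): print(d['position'],d['score'])
for u,v in [(403.5,203.5),(466.8,207.5),(466,280.5),(400.5,276.5)]:
    t=grab('top') if 't' not in globals() else t
    P=atz(t,u,v,.07); print(P,proj(f,P))
```

```text
2.8 [ 0.55245199 -0.14106392  0.29166345] [-3.13977258e+00  1.70256192e-03  2.73025024e+00] [-0.10069642  0.35850679  0.33493701  1.63952831 -0.12363978  1.16341248
  1.42286909] [-0.52350739  0.65621754 -0.1917446 ]
[0.5649, -0.1692, 0.0427] 0.89
[ 0.66095031 -0.10105876  0.07      ] [390.5 263.7]
[ 0.65207401 -0.25108705  0.07      ] [276.2 302.1]
[ 0.47804295 -0.23930376  0.07      ] [218.7 170.3]
[ 0.48640311 -0.08885237  0.07      ] [344.7 121.5]
```

View pics/w1.png

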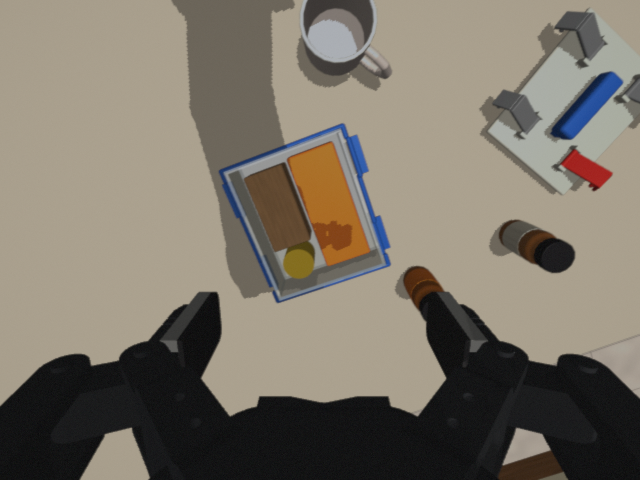

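The wrist view shows the box mouth, with corners near (220,171), (344,124), (389,264) and (278,301), within 2 px of the top camera's estimate. The lid is partly in view at upper right. I'll fit the box pose using the blue top edge.

```bash
cat >> h.py <<'E'
from scipy.optimize import minimize
def fit_rect(f,x0,W,H,t,z,lo=(100,80,40),hi=(130,255,255),fill=False,rng=.008):
    """pose of a coloured frame (outer WxH, band t) or filled rectangle, at height z"""
    m=cv2.GaussianBlur((cv2.inRange(cv2.cvtColor(f['img'],cv2.COLOR_RGB2HSV),lo,hi)>0).astype(np.float32),(0,0),.8)
    def ring(w,h,n=60):
        a=np.linspace(-1,1,n); o=np.ones(n)
        return np.vstack([np.c_[a*w/2,o*h/2],np.c_[a*w/2,-o*h/2],np.c_[o*w/2,a*h/2],np.c_[-o*w/2,a*h/2]])
    e=.0025
    P=[ring(W-2*t*k,H-2*t*k) for k in((.2,.5,.8) if not fill else(.1,.5,1))]; N=[ring(W+2*e,H+2*e)]+([] if fill else [ring(W-2*t-2*e,H-2*t-2*e)])
    F=240/np.tan(np.radians(f['vfov'])/2); V=np.array(f['view'])
    def s(A,p):
        c,q=np.cos(p[2]),np.sin(p[2]); X=np.c_[A@np.array([[c,q],[-q,c]])+p[:2],np.full(len(A),z)]
        C=X@V[:3,:3].T+V[:3,3]; u=(f['cx']-F*C[:,0]/C[:,2]).astype(np.float32); v=(f['cy']+F*C[:,1]/C[:,2]).astype(np.float32)
        return cv2.remap(m,u,v,cv2.INTER_LINEAR).mean()
    cost=lambda p:-np.mean([s(A,p) for A in P])+np.mean([s(A,p) for A in N])
    best=min((minimize(cost,np.array(x0)+d,method='Nelder-Mead',options=dict(initial_simplex=np.array(x0)+d+np.array([[0,0,0],[.004,0,0],[0,.004,0],[0,0,.04]]))) for d in np.random.default_rng(0).uniform(-1,1,(8,3))*[rng,rng,.03]),key=lambda r:r.fun)
    return np.round(np.r_[best.x[:2],np.degrees(best.x[2]),best.fun],4)
E
python3 - <<'E'
from h import *
x0=[.5695,-.170,np.radians(-3.5)]
w=grab('wrist');t=grab('top')
for f in (w,t):
    print('box',fit_rect(f,x0,.170,.140,.004,.07), fit_rect(f,x0,.174,.144,.006,.07))
print('handle',fit_rect(t,[.581,.177,np.radians(-60)],.08,.022,.004,.045,fill=True))
print('handle w',fit_rect(w,[.581,.177,np.radians(-60)],.08,.022,.004,.045,fill=True))
E
```

```text
box [ 0.5671 -0.1663 -3.8204 -0.3639] [ 0.5695 -0.1765 -3.7257 -0.2921]
box [ 0.5668 -0.1642 -3.9689 -0.2284] [ 0.5681 -0.1647 -4.3861 -0.2361]
handle [  0.5816   0.177  -59.7929  -0.6302]
handle w [  0.5826   0.173  -59.7937  -0.5776]
```

Run:
```python
from h import *
w=grab('wrist'); big=cv2.resize(w['img'][110:310,200:400],None,fx=3,fy=3,interpolation=2)
a=big.copy()
for (x,y,d),col in (((.567,-.1663,-3.82),(255,0,0)),((.5694,-.170,-3.7),(0,255,0))):
    c,s=np.cos(np.radians(d)),np.sin(np.radians(d))
    for W,H in((.17,.14),(.162,.132)):
        q=[(proj(w,[x+c*i*W/2-s*j*H/2,y+s*i*W/2+c*j*H/2,.07])-[200,110]+.5)*3 for i,j in((1,1),(1,-1),(-1,-1),(-1,1))]
        cv2.polylines(a,[np.int32(q)],True,col,1)
cv2.imwrite('pics/c2.png',a[:,:,::-1])
```

```text
(no output)
```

View pics/c2.png

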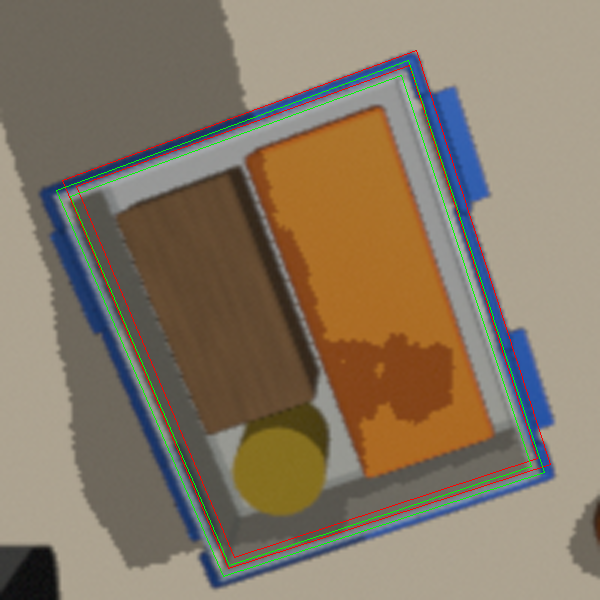

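The blue trim lies outside the walls, with outer corners at crop (42,190), (413,52), (553,473) and (217,588). The green outline is nearer, so I'll compute the centre from those corners.

Run:
```python
from h import *
w=grab('wrist')
Q=[np.array(c)/3+[200,110]-.5 for c in((413,52),(42,190),(217,588),(553,473))]
for z in(.066,.07):
    P=np.array([atz(w,*q,z) for q in Q])[:,:2]; print(z,np.round(P,4).tolist(),P.mean(0),np.linalg.norm(P-np.roll(P,1,0),axis=1),
     [round(float(np.degrees(np.arctan2(*d[::-1]))),2) for d in (P[3]-P[0],P[2]-P[1],P[0]-P[1],P[3]-P[2])])
t=grab('top')
Q=[np.array(c)/4+[285,190]-.5 for c in((474,54),(727,70),(724,363),(462,345))]
for z in(.066,.07):
    P=np.array([atz(t,*q,z) for q in Q])[:,:2]; print(z,P.mean(0),np.linalg.norm(P-np.roll(P,1,0),axis=1))
for f,n in((w,'w'),(t,'t')):
  for W,H,b in((.178,.148,.004),(.178,.152,.006),(.176,.146,.003)):
   for z in (.066,.07): print(n,W,H,z,fit_rect(f,[.569,-.17,-.065],W,H,b,z))
```

```text
0.066 [[0.4869, -0.0919], [0.4778, -0.2408], [0.6552, -0.2518], [0.6623, -0.1023]] [ 0.57054887 -0.17169476] [0.17566646 0.14924787 0.17775506 0.1495937 ] [-3.42, -3.53, 86.48, 87.28]
0.07 [[0.4869, -0.092], [0.4779, -0.2395], [0.6535, -0.2503], [0.6605, -0.1024]] [ 0.56972031 -0.17106725] [0.17392632 0.14776943 0.17599423 0.14811183] [-3.42, -3.53, 86.48, 87.28]
0.066 [ 0.57139026 -0.16989078] [0.17508847 0.15074147 0.17569541 0.15127307]
0.07 [ 0.57055498 -0.1689233 ] [0.17446644 0.15020593 0.17507122 0.15073565]
w 0.178 0.148 0.066 [ 0.5713 -0.1724 -3.7069 -0.5698]
w 0.178 0.148 0.07 [ 0.5706 -0.1718 -3.6512 -0.6434]
w 0.178 0.152 0.066 [ 0.571  -0.1724 -3.5459 -0.5648]
w 0.178 0.152 0.07 [ 0.5703 -0.1716 -3.6027 -0.617 ]
w 0.176 0.146 0.066 [ 0.5711 -0.1732 -3.6342 -0.4527]
w 0.176 0.146 0.07 [ 0.5705 -0.1718 -3.7403 -0.6175]
t 0.178 0.148 0.066 [ 0.5709 -0.171  -3.462  -0.3067]
t 0.178 0.148 0.07 [ 0.5704 -0.17   -3.2873 -0.32  ]
t 0.178 0.152 0.066 [ 0.5702 -0.1708 -3.7634 -0.3805]
t 0.178 0.152 0.07 [ 0.5696 -0.1698 -3.7479 -0.3879]
t 0.176 0.146 0.066 [ 0.5706 -0.1711 -3.3138 -0.2481]
t 0.176 0.146 0.07 [ 0.5699 -0.1699 -3.4563 -0.2666]
```

Emit:
apply_moves(claw=[0.085,0.085,0.085,0.085,0.085,0.085,0.085,0.085,0.085,0.085,0.085,0.085,0.085,0.085,0.085], xyz=[[0.0125,0.0378,0.008],[0.0125,0.0378,0.008],[0.0125,0.0378,0.008],[0.0125,0.0378,0.008],[0.0125,0.0378,0.008],[0.0125,0.0378,0.008],[0.0125,0.0378,0.008],[0.0125,0.0378,0.008],[0,0,0.01],[0,0,0.01],[0,0,0.01],[0,0,0],[0,0,0],[0,0,0],[0,0,0]], twist=[[0,0,0],[0,0,0],[0,0,0],[0,0,0],[0,0,0],[0,0,0],[0,0,0],[0,0,0],[0,0,0.105],[0,0,0.105],[0,0,0.105],[0,0,0.105],[0,0,0.105],[0,0,0.105],[0,0,0]])

```text
clock: 4.7
position: [0.5789, 0.1821, 0.1973]
tool_rot: [-3.142, 0.0, 2.105]
force: [-0.1, -0.3, 0.2]
grip_width: 0.0845
finger_force: 0.0
```

Run:
```python
from h import *
s=bot.observe(); print(s['clock'],s['position'],s['tool_rot'],np.degrees(s['tool_rot']),s['qpos'])
w=grab('wrist','w2.png')
h=fit_rect(w,[.582,.176,np.radians(-60)],.08,.022,.004,.045,fill=True); print('handle',h)
l=fit_rect(w,[.582,.176,np.radians(-60)],.168,.136,.004,.018,lo=(0,0,120),hi=(179,28,255),fill=True); print('lid',l)
y=s['tool_rot'][2]; d=h[:2]-s['position'][:2]
print('dtool',d@[np.cos(y),np.sin(y)],d@[np.sin(y),-np.cos(y)],'twist',np.radians(np.degrees(y)-(h[2]+180)))
for (x,yy,dg),(W,H),z,col in ((h[:3],(.08,.022),.045,(0,255,0)),(l[:3],(.168,.136),.018,(255,0,255))):
    c,q=np.cos(np.radians(dg)),np.sin(np.radians(dg))
    cv2.polylines(w['img'],[np.int32([proj(w,[x+c*i*W/2-q*j*H/2,yy+q*i*W/2+c*j*H/2,z]) for i,j in((1,1),(1,-1),(-1,-1),(-1,1))])],True,col,1)
cv2.imwrite('pics/w2.png',w['img'][:,:,::-1])
```

```text
4.7 [0.57888426 0.18205523 0.1973182 ] [-3.14152306e+00  7.36762786e-05  2.10470524e+00] [-1.79996013e+02  4.22133982e-03  1.20590728e+02] [-0.65733687  0.51788374  0.37402352  1.6643107  -0.21646575  1.00047598
  0.32342087]
handle [  0.5827   0.1781 -59.4102  -0.7998]
lid [  0.5838   0.1762 -60.1351  -0.5525]
dtool -0.005346602014428593 0.0012718578912291802 twist 1.6190264075248816e-05
```

View pics/w2.png

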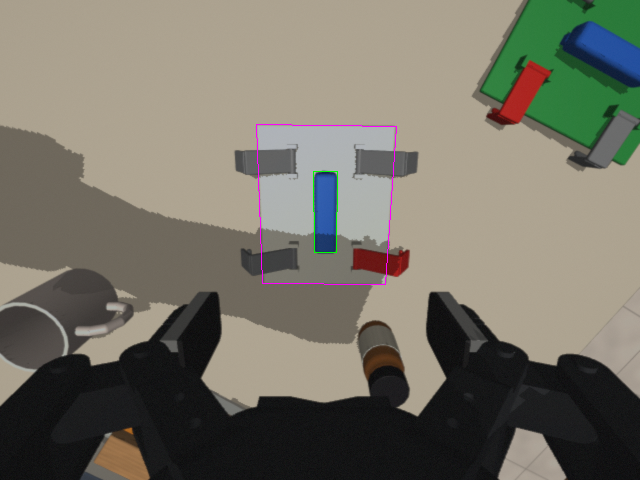

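The overlay fits the handle (325,212) and flange closely. Descending, gripping, then a short lift.

Emit:
apply_moves(claw=[0.085,0.085,0.085,0.085,0.085,0.085,0.085,0.085,0.01,0.01,0.01,0.01,0.01,0.01], xyz=[[-0.002,0.0005,0.035],[-0.002,0.0005,0.04],[-0.002,0.0003,0.04],[0,0,0.03],[0,0,0.015],[0,0,0.01],[0,0,0.005],[0,0,0],[0,0,0],[0,0,0],[0,0,0],[0,0,0],[0,0,0],[0,0,0]], twist=[[0,0,0],[0,0,0],[0,0,0],[0,0,0],[0,0,0],[0,0,0],[0,0,0],[0,0,0],[0,0,0],[0,0,0],[0,0,0],[0,0,0],[0,0,0],[0,0,0]], force=60)

```text
clock: 6.15
position: [0.5834, 0.177, 0.0223]
tool_rot: [3.142, 0.0, 2.106]
force: [0.3, -0.2, -0.0]
grip_width: 0.0102
finger_force: 0.0
```

Run:
```python
from h import *
s=bot.observe(); print(s['grip_width'],s['finger_force'],s['position'])
w=grab('wrist'); f=grab('side')
a=cv2.resize(w['img'],(420,315)); b=cv2.resize(f['img'][230:350,210:370],(420,315))
cv2.imwrite('pics/w3.png',np.vstack([a,b])[:,:,::-1][:,:])
```

```text
0.010206217136374646 0.0 [0.58337286 0.17695836 0.02234272]
```

```bash
python3 -c "
import cv2;i=cv2.imread('pics/w3.png');cv2.imwrite('pics/w3b.png',cv2.hconcat([i[:315],i[315:]])[:,:800])"
```

```text
(no output)
```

View pics/w3b.png

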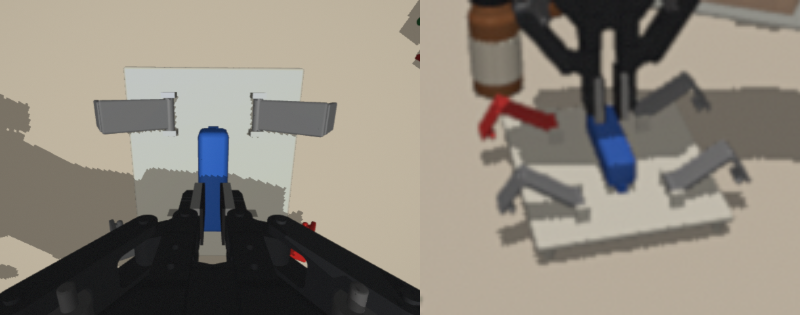

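The pads stand beside the bar at (212,190) but do not squeeze it yet, so I'll command a full close.

Emit:
apply_moves(claw=[0,0,0,0], xyz=[[0,0,0],[0,0,0],[0,0,0],[0,0,0]], twist=[[0,0,0],[0,0,0],[0,0,0],[0,0,0]], force=60)

```text
clock: 6.65
position: [0.5833, 0.177, 0.0223]
tool_rot: [-3.142, 0.0, 2.106]
force: [-0.7, -0.3, -0.0]
grip_width: -0.0003
finger_force: 0.0
```

Run:
```python
from h import *
s=bot.observe(); p=s['position']; print(p,s['tool_rot'],s['moment'],s['force'])
w=grab('wrist'); f=grab('side')
for g,n in((w,'w'),(f,'s')):
    for q,c in ((p,(255,0,255)),(p+[0,0,.019],(0,255,0)),([.583,.1775,.045],(255,255,0))):
        cv2.drawMarker(g['img'],tuple(int(v) for v in proj(g,q)),c,cv2.MARKER_CROSS,8,1)
    print(n,fit_rect(g,[.583,.1775,np.radians(-60)],.08,.022,.004,.045,fill=True), proj(g,p),proj(g,[.583,.1775,.045]))
a=w['img'][150:450,120:520]; b=cv2.resize(f['img'][230:330,220:353],(400,300),interpolation=2)
cv2.imwrite('pics/w4.png',np.hstack([a,b])[:,:,::-1])
```

```text
[0.58334911 0.17699026 0.0222641 ] [-3.14154288e+00  2.58899285e-06  2.10579672e+00] [-0.02487926 -0.0241692   0.01163104] [-0.67924495 -0.32317835 -0.02417319]
w [  0.5828   0.1788 -59.1258  -0.4488] [324.2 265.5] [324.3 281.5]
s [  0.5736   0.2047 -60.9457  -0.4767] [282.9 288.6] [282.7 278.7]
```

View pics/w4.png

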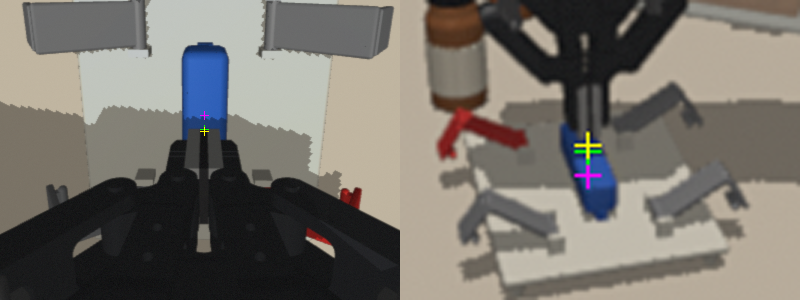

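The closed fingertips are visibly above the bar. They sit at about side px (283,271), well above the projected TCP, so the real tips appear to end some 40 mm short of the reported TCP. I'll feel for the bar top gently to calibrate this.

Emit:
apply_moves(claw=[0,0,0,0,0,0,0], xyz=[[0,0,0.004],[0,0,0.004],[0,0,0.002],[0,0,0.001],[0,0,0.001],[0,0,0.001],[0,0,0.001]], twist=[[0,0,0],[0,0,0],[0,0,0],[0,0,0],[0,0,0],[0,0,0],[0,0,0]])

```text
clock: 7.45
position: [0.5836, 0.1771, 0.0097]
tool_rot: [3.141, -0.0, 2.106]
force: [-13.0, -2.8, 41.4]
grip_width: -0.0001
finger_force: 21.0
```

Contact at reported z≈0.0105 with the bar top at 0.045, so the tip ends 34 mm above the reported TCP. I'll back off, open, descend accordingly and grip.

Emit:
apply_moves(claw=[0,0,0.085,0.085,0.085,0.085,0.085,0.085,0.085,0.085,0.085], xyz=[[0,0,-0.015],[0,0,-0.015],[0,0,0],[0,0,0],[0,0,0],[0,0,0],[0,0,0.015],[0,0,0.015],[0,0,0.01],[0,0,0.006],[0,0,0]], twist=[[0,0,0],[0,0,0],[0,0,0],[0,0,0],[0,0,0],[0,0,0],[0,0,0],[0,0,0],[0,0,0],[0,0,0],[0,0,0]])

```text
clock: 8.55
position: [0.5828, 0.1767, -0.0089]
tool_rot: [-3.14, -0.0, 2.106]
force: [-0.8, 1.3, 0.8]
grip_width: 0.0851
finger_force: 0.0
```

Emit:
apply_moves(claw=[0.01,0.01,0.01,0.01,0.01,0.01], xyz=[[0,0,0],[0,0,0],[0,0,0],[0,0,0],[0,0,0],[0,0,0]], twist=[[0,0,0],[0,0,0],[0,0,0],[0,0,0],[0,0,0],[0,0,0]], force=60)

```text
clock: 9.15
position: [0.5834, 0.177, -0.0072]
tool_rot: [3.141, -0.0, 2.105]
force: [-3.0, -0.7, 8.0]
grip_width: 0.0204
finger_force: 58.4
```

Gripped: opening 20 mm, 58 N. Lift over everything, carry across, turn to the box's yaw.

Emit:
apply_moves(claw=[0.01,0.01,0.01,0.01,0.01,0.01,0.01,0.01,0.01,0.01,0.01,0.01,0.01,0.01,0.01,0.01,0.01,0.01,0.01,0.01], xyz=[[0,0,-0.01],[0,0,-0.03],[0,0,-0.03],[0,0,-0.03],[0,0,-0.03],[-0.0366,-0.0236,0],[-0.0366,-0.0236,0],[-0.0366,-0.0236,0],[-0.0366,-0.0236,0],[-0.0366,-0.0236,0],[-0.0366,-0.0236,0],[-0.0366,-0.0236,0],[-0.0366,-0.0236,0],[0,0,0],[0,0,0],[0,0,0],[0,0,0],[0,0,0],[0,0,0],[0,0,0]], twist=[[0,0,0],[0,0,0],[0,0,0],[0,0,0],[0,0,0],[0,0,0],[0,0,0],[0,0,0],[0,0,0],[0,0,0],[0,0,0],[0,0,0],[0,0,0],[0,0,-0.139],[0,0,-0.139],[0,0,-0.139],[0,0,-0.139],[0,0,-0.139],[0,0,-0.139],[0,0,-0.139]])

```text
clock: 11.15
position: [0.57, -0.1713, 0.1229]
tool_rot: [-3.141, 0.0, 3.084]
force: [-0.5, -1.0, -3.6]
grip_width: 0.0208
finger_force: 59.5
```

```bash
cat >> h.py <<'E'
def togo(tx,ty,yawdeg):
    s=bot.observe(); y=s['tool_rot'][2]; d=np.array([tx,ty])-s['position'][:2]
    print(round(s['clock'],2),np.round(s['position'],4),np.round(np.degrees(s['tool_rot']),2),'F',np.round(s['force'],1),'go tool x,y',np.round([d@[np.cos(y),np.sin(y)],d@[np.sin(y),-np.cos(y)]],4),'twist',round(float(((y-np.radians(yawdeg)+np.pi)%(2*np.pi))-np.pi),4))
E
python3 - <<'E'
from h import *
togo(.5703,-.171,176.4); s=bot.observe(); print(s['qpos'],s['grip_width'],s['finger_force'])
p=s['position']; z=p[2]+.0085; print('lid origin z ~',z)
t=grab('top'); w=grab('wrist')
a=np.radians(-3.6)
for f,n in((t,'t'),(w,'w')):
  print(n,'flange',fit_rect(f,[p[0],p[1],a],.168,.136,.004,z+.018,lo=(0,0,120),hi=(179,28,255),fill=True))
  print(n,'handle',fit_rect(f,[p[0],p[1],a],.08,.022,.004,z+.045,fill=True))
cv2.imwrite('pics/w5.png',np.hstack([cv2.resize(t['img'][170:320,370:520],(400,400),interpolation=2),cv2.resize(w['img'],(400,300))[:, :] if False else cv2.copyMakeBorder(cv2.resize(w['img'],(400,300)),0,100,0,0,0)])[:,:,::-1])
E
```

```text
11.15 [ 0.57   -0.1713  0.1229] [-1.7998e+02  1.0000e-02  1.7672e+02] F [-0.5 -1.  -3.6] go tool x,y [-0.0002  0.0003] twist 0.0056
[ 0.13837118  0.56192955  0.07708123  1.75321116 -0.0552023   0.82840424
  1.7545615 ] 0.02083292528525028 59.52407777309418
lid origin z ~ 0.1313662936054589
t flange [ 0.5696 -0.1709 -3.4511 -0.331 ]
t handle [ 0.5662 -0.1703 -8.0893 -0.3448]
w flange [ 0.5702 -0.171  -3.0155 -0.4026]
w handle [ 0.5658 -0.1719 -3.0454 -0.849 ]
```

View pics/w5.png

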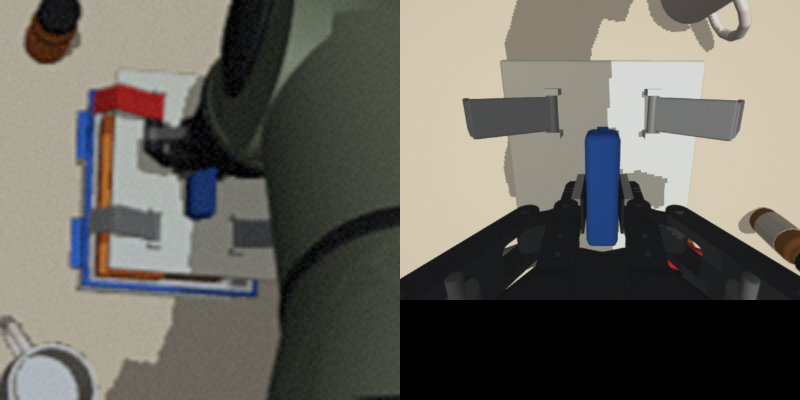

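Lid is in the hand squarely (handle at (602,185) in the right half) above the box, with 3.6 N of weight felt. Lowering to just above the mouth.

Emit:
apply_moves(claw=[0.01,0.01,0.01,0.01,0.01,0.01,0.01,0.01], xyz=[[0,0,0.018],[0,0,0.018],[0,0,0.014],[0,0,0.008],[0,0,0.004],[0,0,0.002],[0,0,0.002],[0,0,0]], twist=[[0,0,0.005],[0,0,0],[0,0,0],[0,0,0],[0,0,0],[0,0,0],[0,0,0],[0,0,0]])

```text
clock: 12.05
position: [0.5704, -0.1712, 0.0565]
tool_rot: [-3.142, 0.0, 3.073]
force: [1.1, -0.5, -3.6]
grip_width: 0.0205
finger_force: 59.5
```

Emit:
apply_moves(claw=[0.01,0.01,0.01,0.01,0.01], xyz=[[0,0,0.0015],[0,0,0.001],[0,0,0.001],[0,0,0.0005],[0,0,0]], twist=[[0,0,0],[0,0,0],[0,0,0],[0,0,0],[0,0,0]])

```text
clock: 12.55
position: [0.5703, -0.1712, 0.0523]
tool_rot: [-3.142, 0.0, 3.074]
force: [0.5, 0.1, -3.5]
grip_width: 0.0205
finger_force: 59.5
```

Emit:
apply_moves(claw=[0.01,0.01,0.01,0.01], xyz=[[0,0,0.0007],[0,0,0.0005],[0,0,0.0003],[0,0,0]], twist=[[0,0,0],[0,0,0],[0,0,0],[0,0,0]])

```text
clock: 12.95
position: [0.5704, -0.1712, 0.0509]
tool_rot: [-3.142, 0.0, 3.074]
force: [1.8, -0.3, -0.1]
grip_width: 0.0206
finger_force: 59.7
```

Seated: the weight is taken at z as expected. Settle, release, rise, close, and move over the red clip.

Emit:
apply_moves(claw=[0.01,0.085,0.085,0.085,0.085,0.085,0.085,0,0,0,0,0,0], xyz=[[0,0,0.0003],[0,0,0],[0,0,0],[0,0,0],[0,0,-0.02],[0,0,-0.025],[0,0,-0.025],[-0.02,0.027,0],[-0.02,0.027,0],[-0.01,0.013,0],[0,0,0],[0,0,0],[0,0,0]], twist=[[0,0,0],[0,0,0],[0,0,0],[0,0,0],[0,0,0],[0,0,0],[0,0,0],[0,0,0],[0,0,0],[0,0,0],[0,0,0],[0,0,0],[0,0,0]])

```text
clock: 14.25
position: [0.6239, -0.109, 0.1204]
tool_rot: [-3.141, -0.001, 3.072]
force: [-0.0, 0.3, -0.3]
grip_width: 0.0005
finger_force: 0.0
```

Run:
```python
from h import *
togo(.6246,-.1075,176.4); s=bot.observe(); print(s['grip_width'])
w=grab('wrist'); t=grab('top'); f=grab('side')
for g in (w,t,f):
  print('flange',fit_rect(g,[.5703,-.1712,-.063],.168,.136,.004,.076,lo=(0,0,120),hi=(179,28,255),fill=True),
  'handle',fit_rect(g,[.5703,-.1712,-.063],.08,.022,.004,.103,fill=True))
for c in('wrist','top','side'):
  for d in bot.find_in(c,'clip_1_pad'): print(c,np.round(d['position'],4),round(d['score'],2))
g=f
cv2.imwrite('pics/w6.png',np.hstack([cv2.resize(f['img'][170:260,260:400],(400,257),interpolation=2),cv2.resize(w['img'],(343,257))])[:,:,::-1])
```

```text
14.25 [ 0.6239 -0.109   0.1204] [-1.7996e+02 -3.0000e-02  1.7603e+02] F [-0.   0.3 -0.3] go tool x,y [-0.0006  0.0016] twist -0.0064
0.0005388986371679795
flange [ 0.5707 -0.1707 -4.2705 -0.6828] handle [ 0.5686 -0.1698 -4.2899 -0.8389]
flange [ 0.5714 -0.1681 -3.2713 -0.1689] handle [ 0.5753 -0.1663 -5.6449 -0.0284]
flange [ 0.5738 -0.1624 -3.4698 -0.0855] handle [ 0.5673 -0.1543 -1.6117 -0.3757]
wrist [ 0.6212 -0.1159  0.0981] 0.92
top [0.3485 0.4407 0.0319] 0.75
top [ 0.6226 -0.1125  0.0989] 0.59
side [0.3447 0.4382 0.0313] 0.94
side [0.6777 0.3678 0.0342] 0.78
side [ 0.6201 -0.0979  0.098 ] 0.58
```

View pics/w6.png

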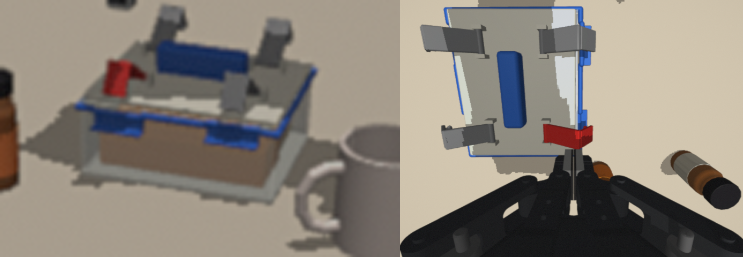

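Lid sits flush, with handle and flange parallel to the box. Going down to the red clip.

Emit:
apply_moves(claw=[0,0,0,0,0,0,0], xyz=[[-0.0005,0.0016,0.02],[0,0,0.015],[0,0,0.007],[0,0,0.003],[0,0,0.002],[0,0,0.001],[0,0,0]], twist=[[0,0,0],[0,0,0],[0,0,0],[0,0,0],[0,0,0],[0,0,0],[0,0,0]])

```text
clock: 15.25
position: [0.6254, -0.1062, 0.0728]
tool_rot: [-3.142, 0.0, 3.074]
force: [-0.6, -0.4, -0.2]
grip_width: -0.0001
finger_force: 0.0
```

Emit:
apply_moves(claw=[0,0,0,0], xyz=[[0,0,0.0015],[0,0,0.0015],[0,0,0.001],[0,0,0]], twist=[[0,0,0],[0,0,0],[0,0,0],[0,0,0]])

```text
clock: 15.65
position: [0.6252, -0.1062, 0.0684]
tool_rot: [-3.142, -0.0, 3.074]
force: [0.4, 0.7, 0.1]
grip_width: -0.0003
finger_force: 0.1
```

Emit:
apply_moves(claw=[0,0,0], xyz=[[0,0,0.0015],[0,0,0.0015],[0,0,0]], twist=[[0,0,0],[0,0,0],[0,0,0]])

```text
clock: 15.95
position: [0.6251, -0.1061, 0.0652]
tool_rot: [-3.142, -0.0, 3.074]
force: [0.5, 0.4, 0.4]
grip_width: 0.0002
finger_force: 0.1
```

Emit:
apply_moves(claw=[0,0,0], xyz=[[0,0,0.001],[0,0,0.001],[0,0,0]], twist=[[0,0,0],[0,0,0],[0,0,0]])

```text
clock: 16.25
position: [0.6252, -0.1061, 0.0633]
tool_rot: [-3.142, -0.0, 3.074]
force: [-0.2, -0.4, -0.2]
grip_width: 0.0
finger_force: 0.1
```

Emit:
apply_moves(claw=[0,0,0], xyz=[[0,0,0.001],[0,0,0.001],[0,0,0]], twist=[[0,0,0],[0,0,0],[0,0,0]])

```text
clock: 16.55
position: [0.6252, -0.1061, 0.0614]
tool_rot: [-3.142, -0.0, 3.074]
force: [0.4, 0.7, -0.3]
grip_width: 0.0
finger_force: 0.2
```

Run:
```python
from h import *
s=bot.observe(); print(s['position'],s['force'],s['moment'],s['finger_force'])
w=grab('wrist')
for d in bot.find_in('wrist','clip_1_pad'): print(np.round(d['position'],4),round(d['score'],2),proj(w,d['position']))
p,_=blobs(w['img'],(200,150,640,400),(0,150,60),(8,255,255)); print('red px',len(p),p.min(0),p.max(0))
for th in(0,.2,.35,.55):
  r=[]
  for a in(0,50):
    for x in (39,61):
      X,Y,Z=x/1e3,.033+(a*np.cos(th)-2.5*np.sin(th))/1e3,.0585+.025+(a*np.sin(th)+2.5*np.cos(th))/1e3
      c,q=np.cos(-.0665),np.sin(-.0665); r.append(proj(w,[.5705+c*X-q*Y,-.171+q*X+c*Y,Z]).tolist())
  print(th,r)
```

```text
[ 0.62521592 -0.10614911  0.0613786 ] [ 0.41836312  0.67959518 -0.34666088] [ 0.0579737  -0.05723023 -0.06550539] 0.1821968373224081
[ 0.6169 -0.1255  0.0888] 0.91 [283.4 275. ]
red px 3383 [242. 254.] [357. 309.]
0 [[250.7, 264.2], [253.3, 306.7], [357.5, 264.1], [356.3, 306.6]]
0.2 [[249.6, 264.2], [252.3, 306.6], [356.2, 272.2], [355.0, 316.8]]
0.35 [[248.9, 264.1], [251.6, 306.5], [352.0, 278.6], [350.9, 325.0]]
0.55 [[248.0, 263.9], [250.8, 306.3], [341.6, 287.4], [340.9, 336.1]]
```

Emit:
apply_moves(claw=[0,0,0], xyz=[[0,0,0.001],[0,0,0.001],[0,0,0]], twist=[[0,0,0],[0,0,0],[0,0,0]])

```text
clock: 16.95
position: [0.6252, -0.1061, 0.0594]
tool_rot: [3.142, -0.0, 3.074]
force: [-0.6, 0.0, 0.5]
grip_width: -0.0003
finger_force: 0.2
```

Emit:
apply_moves(claw=[0,0,0], xyz=[[0,0,0.001],[0,0,0.001],[0,0,0]], twist=[[0,0,0],[0,0,0],[0,0,0]])

```text
clock: 17.25
position: [0.6253, -0.106, 0.0575]
tool_rot: [3.142, 0.0, 3.074]
force: [0.2, 1.7, 3.3]
grip_width: -0.0001
finger_force: 1.3
```

Emit:
apply_moves(claw=[0,0,0], xyz=[[0,0,0.001],[0,0,0.001],[0,0,0]], twist=[[0,0,0],[0,0,0],[0,0,0]])

```text
clock: 17.55
position: [0.6254, -0.1057, 0.0556]
tool_rot: [3.141, 0.0, 3.074]
force: [-1.3, 3.0, 5.8]
grip_width: 0.0001
finger_force: 2.5
```

Emit:
apply_moves(claw=[0,0,0], xyz=[[0,0,0.001],[0,0,0.0005],[0,0,0]], twist=[[0,0,0],[0,0,0],[0,0,0]])

```text
clock: 17.85
position: [0.6254, -0.1055, 0.0542]
tool_rot: [3.141, 0.0, 3.074]
force: [-0.2, 3.1, 3.8]
grip_width: 0.0002
finger_force: 2.3
```

Emit:
apply_moves(claw=[0,0,0], xyz=[[0,0,0.0007],[0,0,0.0007],[0,0,0]], twist=[[0,0,0],[0,0,0],[0,0,0]])

```text
clock: 18.15
position: [0.6253, -0.1059, 0.0526]
tool_rot: [3.141, 0.0, 3.074]
force: [0.3, 1.2, 3.1]
grip_width: -0.0003
finger_force: 1.2
```

Emit:
apply_moves(claw=[0,0,0], xyz=[[0,0,0.0006],[0,0,0.0006],[0,0,0]], twist=[[0,0,0],[0,0,0],[0,0,0]])

```text
clock: 18.45
position: [0.6251, -0.1063, 0.0512]
tool_rot: [-3.141, -0.0, 3.074]
force: [0.6, -0.2, 1.0]
grip_width: 0.0001
finger_force: 0.3
```

The push has faded from 5.8 N to 1 N, so the red clip has snapped. Lift off, move over the diagonal clip 3, and check.

Emit:
apply_moves(claw=[0,0,0,0,0,0,0,0], xyz=[[0,0,0.0004],[0,0,-0.02],[0,0,-0.027],[0.025,-0.034,0],[0.025,-0.034,0],[0.025,-0.034,0],[0.025,-0.034,0],[0,0,0]], twist=[[0,0,0],[0,0,0],[0,0,0],[0,0,0],[0,0,0],[0,0,0],[0,0,0],[0,0,0]])

```text
clock: 19.25
position: [0.5121, -0.2404, 0.0982]
tool_rot: [-3.139, -0.002, 3.067]
force: [0.8, 0.2, 0.3]
grip_width: -0.0002
finger_force: 0.0
```

```bash
cat >> h.py <<'E'
CL=[(50,69),(-50,69),(-50,-69),(50,-69)]
def pad(i,y=69,L=(.5706,-.171,np.radians(-3.8))):
    X=CL[i-1][0]/1e3; Y=np.sign(CL[i-1][1])*y/1e3; c,q=np.cos(L[2]),np.sin(L[2]); return L[0]+c*X-q*Y, L[1]+q*X+c*Y
def clips():
    for c in('top','side','wrist'):
        f=grab(c)
        for d in bot.find_in(c,'clip_1_pad'):
            p=np.array(d['position'])
            if np.linalg.norm(p[:2]-[.57,-.17])<.12:
                i=1+np.argmin([np.linalg.norm(p[:2]-pad(k,60)) for k in(1,2,3,4)]); print(c,'clip',i,np.round(p,3),round(d['score'],2))
E
python3 - <<'E'
from h import *
togo(*pad(3,68),176.2); clips()
t=grab('top')
p,_=blobs(t['img'],(390,190,480,290),(0,150,60),(8,255,255)); print('red top px',len(p),p.min(0),p.max(0))
for th in(0,.3,.55):
    r=[]
    for a in(0,50):
      X,Y,Z=.05,.033+(a*np.cos(th))/1e3,.0585+.025+(a*np.sin(th)+2.5)/1e3
      c,q=np.cos(-.0665),np.sin(-.0665); r.append(proj(t,[.5705+c*X-q*Y,-.171+q*X+c*Y,Z]).tolist())
    print(th,r)
E
```

```text
19.25 [ 0.5121 -0.2404  0.0982] [-1.7987e+02 -1.1000e-01  1.7571e+02] F [0.8 0.2 0.3] go tool x,y [-0.0037  0.0051] twist -0.0086
top clip 1 [ 0.621 -0.113  0.085] 0.76
side clip 1 [ 0.62  -0.094  0.082] 0.71
side clip 2 [ 0.556 -0.098  0.037] 0.66
wrist clip 1 [ 0.614 -0.096  0.07 ] 0.68
red top px 186 [400. 214.] [422. 222.]
0 [[422.5, 217.6], [401.0, 216.1]]
0.3 [[422.5, 217.6], [403.1, 214.5]]
0.55 [[422.5, 217.6], [406.2, 213.4]]
```

Clip 1 stays down (z 0.085, was 0.098). Descending on clip 3.

Emit:
apply_moves(claw=[0,0,0,0,0,0], xyz=[[0,0,0.01],[0,0,0.01],[0,0,0.006],[0,0,0.004],[0,0,0.002],[0,0,0]], twist=[[0,0,0],[0,0,0],[0,0,0],[0,0,0],[0,0,0],[0,0,0]])

```text
clock: 20.2
position: [0.5161, -0.235, 0.0657]
tool_rot: [3.141, -0.0, 3.074]
force: [0.2, 0.5, 0.2]
grip_width: -0.0003
finger_force: 0.1
```

Emit:
apply_moves(claw=[0,0,0,0], xyz=[[0,0,0.001],[0,0,0.001],[0,0,0.001],[0,0,0]], twist=[[0,0,0],[0,0,0],[0,0,0],[0,0,0]])

```text
clock: 20.6
position: [0.5163, -0.2351, 0.063]
tool_rot: [-3.142, 0.0, 3.074]
force: [0.0, -0.5, 0.3]
grip_width: 0.0002
finger_force: 0.2
```

Emit:
apply_moves(claw=[0,0,0], xyz=[[0,0,0.001],[0,0,0.001],[0,0,0]], twist=[[0,0,0],[0,0,0],[0,0,0]])

```text
clock: 20.9
position: [0.5162, -0.235, 0.0609]
tool_rot: [3.142, -0.0, 3.074]
force: [0.9, -0.6, -0.3]
grip_width: 0.0001
finger_force: 0.2
```

Emit:
apply_moves(claw=[0,0,0], xyz=[[0,0,0.001],[0,0,0.001],[0,0,0]], twist=[[0,0,0],[0,0,0],[0,0,0]])

```text
clock: 21.2
position: [0.5162, -0.2351, 0.0589]
tool_rot: [-3.142, -0.0, 3.074]
force: [-0.0, -0.7, -0.4]
grip_width: -0.0
finger_force: 0.2
```

Emit:
apply_moves(claw=[0,0,0], xyz=[[0,0,0.001],[0,0,0.001],[0,0,0]], twist=[[0,0,0],[0,0,0],[0,0,0]])

```text
clock: 21.5
position: [0.5163, -0.2353, 0.0571]
tool_rot: [-3.141, 0.0, 3.074]
force: [-0.9, -1.6, 4.2]
grip_width: 0.0004
finger_force: 2.0
```

Bead met.

Emit:
apply_moves(claw=[0,0,0], xyz=[[0,0,0.001],[0,0,0.001],[0,0,0]], twist=[[0,0,0],[0,0,0],[0,0,0]])

```text
clock: 21.8
position: [0.5164, -0.2356, 0.0552]
tool_rot: [-3.141, 0.0, 3.073]
force: [-1.3, -3.4, 5.7]
grip_width: 0.0001
finger_force: 2.5
```

Emit:
apply_moves(claw=[0,0,0], xyz=[[0,0,0.001],[0,0,0.001],[0,0,0]], twist=[[0,0,0],[0,0,0],[0,0,0]])

```text
clock: 22.1
position: [0.5163, -0.2353, 0.053]
tool_rot: [-3.141, 0.0, 3.074]
force: [0.6, -2.1, 3.5]
grip_width: 0.0001
finger_force: 1.6
```

Emit:
apply_moves(claw=[0,0,0], xyz=[[0,0,0.0008],[0,0,0.0008],[0,0,0]], twist=[[0,0,0],[0,0,0],[0,0,0]])

```text
clock: 22.4
position: [0.5161, -0.2346, 0.0511]
tool_rot: [3.141, -0.001, 3.074]
force: [0.3, 1.0, -0.1]
grip_width: -0.0002
finger_force: 0.0
```

Snapped (0 N). On to clip 2.

Emit:
apply_moves(claw=[0,0,0,0,0,0,0,0,0,0,0,0,0], xyz=[[0,0,-0.02],[0,0,-0.026],[0,0.034,0],[0,0.034,0],[0,0.034,0],[0,0.034,0],[0,0,0],[0,0,0],[0,0,0.01],[0,0,0.01],[0,0,0.006],[0,0,0.005],[0,0,0]], twist=[[0,0,0],[0,0,0],[0,0,0],[0,0,0],[0,0,0],[0,0,0],[0,0,0],[0,0,0],[0,0,0],[0,0,0],[0,0,0],[0,0,0],[0,0,0]])

```text
clock: 23.7
position: [0.525, -0.0996, 0.0655]
tool_rot: [-3.142, -0.001, 3.073]
force: [-0.1, -0.4, 1.2]
grip_width: 0.0002
finger_force: 0.1
```

Run:
```python
from h import *
togo(*pad(2,68),176.2); clips()
```

```text
23.7 [ 0.525  -0.0996  0.0655] [-1.8000e+02 -8.0000e-02  1.7609e+02] F [-0.1 -0.4  1.2] go tool x,y [-0.0003 -0.0002] twist -0.002
side clip 1 [ 0.622 -0.096  0.08 ] 0.75
```

Emit:
apply_moves(claw=[0,0,0,0], xyz=[[0,0,0.001],[0,0,0.001],[0,0,0.001],[0,0,0]], twist=[[0,0,0],[0,0,0],[0,0,0],[0,0,0]])

```text
clock: 24.4
position: [0.5257, -0.0991, 0.0635]
tool_rot: [3.141, 0.0, 3.074]
force: [0.4, 1.3, 4.1]
grip_width: -0.0
finger_force: 1.8
```

Bead met higher here (z≈0.064).

Emit:
apply_moves(claw=[0,0,0], xyz=[[0,0,0.001],[0,0,0.001],[0,0,0]], twist=[[0,0,0],[0,0,0],[0,0,0]])

```text
clock: 24.7
position: [0.5258, -0.099, 0.0616]
tool_rot: [3.141, 0.0, 3.074]
force: [0.1, 3.2, 7.2]
grip_width: 0.0001
finger_force: 2.9
```

Emit:
apply_moves(claw=[0,0,0], xyz=[[0,0,0.001],[0,0,0.001],[0,0,0]], twist=[[0,0,0],[0,0,0],[0,0,0]])

```text
clock: 25.0
position: [0.5259, -0.099, 0.0596]
tool_rot: [3.141, 0.001, 3.074]
force: [0.3, 2.0, 5.1]
grip_width: 0.0004
finger_force: 2.2
```

Emit:
apply_moves(claw=[0,0,0], xyz=[[0,0,0.0008],[0,0,0.0008],[0,0,0]], twist=[[0,0,0],[0,0,0],[0,0,0]])

```text
clock: 25.3
position: [0.5257, -0.0992, 0.0578]
tool_rot: [3.142, 0.0, 3.074]
force: [1.2, 1.6, 1.7]
grip_width: -0.0
finger_force: 1.1
```

Emit:
apply_moves(claw=[0,0,0], xyz=[[0,0,0.0007],[0,0,0.0005],[0,0,0]], twist=[[0,0,0],[0,0,0],[0,0,0]])

```text
clock: 25.6
position: [0.5252, -0.0995, 0.0564]
tool_rot: [-3.141, -0.001, 3.074]
force: [0.1, 0.6, -0.8]
grip_width: 0.0003
finger_force: 0.0
```

Snapped. On to clip 4.

Emit:
apply_moves(claw=[0,0,0,0,0,0,0,0,0,0,0,0,0], xyz=[[0,0,-0.02],[0,0,-0.022],[-0.025,-0.034,0],[-0.025,-0.034,0],[-0.025,-0.034,0],[-0.025,-0.034,0],[0,0,0],[0,0,0],[0,0,0.01],[0,0,0.01],[0,0,0.006],[0,0,0.004],[0,0,0]], twist=[[0,0,0],[0,0,0],[0,0,0],[0,0,0],[0,0,0],[0,0,0],[0,0,0],[0,0,0],[0,0,0],[0,0,0],[0,0,0],[0,0,0],[0,0,0]])

```text
clock: 26.9
position: [0.6157, -0.2414, 0.0679]
tool_rot: [3.141, -0.001, 3.074]
force: [-0.3, 0.7, -0.5]
grip_width: -0.0001
finger_force: 0.1
```

Run:
```python
from h import *
togo(*pad(4,68),176.2); clips()
```

```text
26.9 [ 0.6157 -0.2414  0.0679] [ 1.7998e+02 -5.0000e-02  1.7613e+02] F [-0.3  0.7 -0.5] go tool x,y [-0.0003 -0.0007] twist -0.0012
top clip 1 [ 0.621 -0.115  0.084] 0.76
side clip 1 [ 0.624 -0.096  0.08 ] 0.46
wrist clip 1 [ 0.619 -0.121  0.084] 0.94
wrist clip 2 [ 0.522 -0.118  0.086] 0.4
wrist clip 3 [ 0.515 -0.22   0.086] 0.35
```

Clips 1, 2 and 3 are all down (z≈0.085).

Emit:
apply_moves(claw=[0,0,0,0], xyz=[[0,0,0.0012],[0,0,0.0012],[0,0,0.001],[0,0,0]], twist=[[0,0,0],[0,0,0],[0,0,0],[0,0,0]])

```text
clock: 27.6
position: [0.616, -0.2418, 0.065]
tool_rot: [3.142, -0.0, 3.074]
force: [0.6, -0.4, 1.3]
grip_width: -0.0001
finger_force: 0.1
```

Emit:
apply_moves(claw=[0,0,0], xyz=[[0,0,0.001],[0,0,0.001],[0,0,0]], twist=[[0,0,0],[0,0,0],[0,0,0]])

```text
clock: 27.9
position: [0.616, -0.2418, 0.0631]
tool_rot: [3.142, -0.0, 3.074]
force: [-0.4, -0.2, 0.8]
grip_width: -0.0001
finger_force: 0.2
```

Emit:
apply_moves(claw=[0,0,0], xyz=[[0,0,0.001],[0,0,0.001],[0,0,0]], twist=[[0,0,0],[0,0,0],[0,0,0]])

```text
clock: 28.2
position: [0.616, -0.2418, 0.061]
tool_rot: [3.142, -0.0, 3.074]
force: [-0.0, -0.3, 0.3]
grip_width: 0.0004
finger_force: 0.2
```

Emit:
apply_moves(claw=[0,0,0], xyz=[[0,0,0.001],[0,0,0.001],[0,0,0]], twist=[[0,0,0],[0,0,0],[0,0,0]])

```text
clock: 28.5
position: [0.616, -0.2418, 0.0591]
tool_rot: [3.142, -0.0, 3.074]
force: [0.6, 0.1, 0.6]
grip_width: 0.0003
finger_force: 0.2
```

Emit:
apply_moves(claw=[0,0,0], xyz=[[0,0,0.001],[0,0,0.001],[0,0,0]], twist=[[0,0,0],[0,0,0],[0,0,0]])

```text
clock: 28.8
position: [0.616, -0.2418, 0.0571]
tool_rot: [-3.142, -0.0, 3.074]
force: [0.4, -0.5, 0.3]
grip_width: -0.0001
finger_force: 0.3
```

Emit:
apply_moves(claw=[0,0,0], xyz=[[0,0,0.001],[0,0,0.001],[0,0,0]], twist=[[0,0,0],[0,0,0],[0,0,0]])

```text
clock: 29.1
position: [0.6161, -0.2419, 0.0551]
tool_rot: [-3.141, 0.0, 3.074]
force: [-0.2, -0.3, 0.5]
grip_width: -0.0001
finger_force: 0.5
```

Emit:
apply_moves(claw=[0,0,0], xyz=[[0,0,0.001],[0,0,0.001],[0,0,0]], twist=[[0,0,0],[0,0,0],[0,0,0]])

```text
clock: 29.4
position: [0.6161, -0.2422, 0.0534]
tool_rot: [-3.141, 0.0, 3.074]
force: [-1.3, -1.7, 4.8]
grip_width: 0.0001
finger_force: 2.4
```

Bead met.

Emit:
apply_moves(claw=[0,0,0], xyz=[[0,0,0.001],[0,0,0.001],[0,0,0]], twist=[[0,0,0],[0,0,0],[0,0,0]])

```text
clock: 29.7
position: [0.6161, -0.2424, 0.0514]
tool_rot: [-3.141, 0.0, 3.073]
force: [-0.6, -1.9, 5.1]
grip_width: -0.0003
finger_force: 2.5
```

Emit:
apply_moves(claw=[0,0,0], xyz=[[0,0,0.001],[0,0,0.0008],[0,0,0]], twist=[[0,0,0],[0,0,0],[0,0,0]])

```text
clock: 30.0
position: [0.616, -0.2422, 0.0495]
tool_rot: [-3.141, 0.0, 3.073]
force: [0.3, -1.6, 2.6]
grip_width: -0.0002
finger_force: 1.3
```

Emit:
apply_moves(claw=[0,0,0], xyz=[[0,0,0.0008],[0,0,0.0007],[0,0,0]], twist=[[0,0,0],[0,0,0],[0,0,0]])

```text
clock: 30.3
position: [0.616, -0.2416, 0.0478]
tool_rot: [3.141, -0.0, 3.074]
force: [-0.9, 0.6, 2.7]
grip_width: 0.0003
finger_force: 1.4
```

Emit:
apply_moves(claw=[0,0,0], xyz=[[0,0,0.0004],[0,0,0],[0,0,0]], twist=[[0,0,0],[0,0,0],[0,0,0]])

```text
clock: 30.6
position: [0.616, -0.2416, 0.0477]
tool_rot: [3.141, -0.0, 3.074]
force: [-1.3, -0.0, 6.2]
grip_width: 0.0001
finger_force: 2.9
```

A stiff stop with no side force from the bead, so it is home. Lift clear and check all four.

Emit:
apply_moves(claw=[0,0,0,0,0,0,0,0,0], xyz=[[0,0,-0.02],[0,0,-0.03],[0.01,0.02,-0.03],[0.01,0.02,-0.03],[0.01,0.02,-0.03],[0.01,0.01,0],[0,0,0],[0,0,0],[0,0,0]], twist=[[0,0,0],[0,0,0],[0,0,0],[0,0,0],[0,0,0],[0,0,0],[0,0,0],[0,0,0],[0,0,0]])

```text
clock: 31.5
position: [0.5808, -0.17, 0.1868]
tool_rot: [-3.141, -0.001, 3.073]
force: [0.5, -0.3, 0.3]
grip_width: -0.0
finger_force: 0.0
```

Run:
```python
from h import *
togo(*pad(4,68),176.2); clips()
w=grab('wrist'); print('flange',fit_rect(w,[.5705,-.171,-.066],.168,.136,.004,.076,lo=(0,0,120),hi=(179,28,255),fill=True))
hsv=cv2.cvtColor(w['img'],cv2.COLOR_RGB2HSV); L=(.5706,-.171); c,q=np.cos(-.0665),np.sin(-.0665)
# apparent arm width ratio tip/root and tip position, per clip: project the arm-end corners at several angles
for i,(sx,sy) in enumerate(((1,1),(-1,1),(-1,-1),(1,-1)),1):
    for th in(-.14,0,.15,.55):
        r=[]
        for x in(39,61):
            X,Y,Z=sx*x/1e3,sy*(.033+(50*np.cos(th)-2.5*np.sin(th))/1e3),.0835+(50*np.sin(th)+2.5*np.cos(th))/1e3
            r.append(proj(w,[L[0]+c*X-q*Y,L[1]+q*X+c*Y,Z]).tolist())
        print(i,th,r)
cv2.imwrite('pics/end.png',cv2.resize(w['img'][:320,100:520],(787,600),interpolation=2)[:,:,::-1])
```

```text
31.5 [ 0.5808 -0.17    0.1868] [-1.7999e+02 -6.0000e-02  1.7607e+02] F [ 0.5 -0.3  0.3] go tool x,y [-0.04   -0.0696] twist -0.0023
top clip 1 [ 0.623 -0.114  0.083] 0.49
top clip 3 [ 0.512 -0.218  0.087] 0.44
side clip 1 [ 0.624 -0.096  0.083] 0.74
wrist clip 1 [ 0.622 -0.119  0.081] 0.95
flange [ 0.5708 -0.1715 -3.3357 -0.6337]
1 -0.14 [[418.5, 252.4], [416.7, 276.0]]
1 0 [[420.9, 255.1], [418.9, 279.2]]
1 0.15 [[422.1, 258.1], [420.1, 282.7]]
1 0.55 [[418.5, 266.2], [416.4, 292.3]]
2 -0.14 [[425.7, 160.3], [427.9, 131.7]]
2 0 [[428.4, 161.0], [430.7, 131.7]]
2 0.15 [[430.0, 161.7], [432.4, 131.7]]
2 0.55 [[426.6, 163.8], [429.1, 131.6]]
3 -0.14 [[219.1, 160.7], [216.8, 132.1]]
3 0 [[216.4, 161.3], [213.9, 132.1]]
3 0.15 [[214.7, 162.1], [212.2, 132.0]]
3 0.55 [[217.9, 164.1], [215.3, 131.9]]
4 -0.14 [[226.7, 252.6], [228.7, 276.2]]
4 0 [[224.4, 255.3], [226.4, 279.4]]
4 0.15 [[223.0, 258.4], [225.2, 283.0]]
4 0.55 [[226.5, 266.5], [228.7, 292.5]]
```

I've used my ten picture views, so I'll check clip 4's angle numerically from the wrist image, where its outer edge rows shift clearly with angle.

Run:
```python
from h import *
w=grab('wrist'); hsv=cv2.cvtColor(w['img'],cv2.COLOR_RGB2HSV).astype(int)
for name,us in(('4',(226,229,232,236)),('1',(418,415,412,408)),('3',(218,222,228)),('2',(427,422,416))):
    for u in us:
        lo,hi=((235,310) if name in'14' else (120,180))
        col=hsv[lo:hi,u]; g=(col[:,1]<45)&(col[:,2]<150) if name!='1' else (col[:,1]>140)&((col[:,0]<10)|(col[:,0]>170))
        r=np.where(g)[0]+lo; print(name,u,(r.min(),r.max(),len(r)) if len(r) else None)
print([tuple(map(int,hsv[r,229])) for r in range(244,300,4)])
```

```text
4 226 (np.int64(235), np.int64(296), 61)
4 229 (np.int64(235), np.int64(295), 60)
4 232 (np.int64(235), np.int64(296), 62)
4 236 (np.int64(246), np.int64(296), 50)
1 418 None
1 415 (np.int64(253), np.int64(273), 21)
1 412 (np.int64(250), np.int64(275), 26)
1 408 (np.int64(246), np.int64(276), 31)
3 218 (np.int64(120), np.int64(179), 59)
3 222 (np.int64(120), np.int64(179), 60)
3 228 (np.int64(133), np.int64(179), 37)
2 427 (np.int64(132), np.int64(134), 3)
2 422 (np.int64(131), np.int64(159), 29)
2 416 (np.int64(131), np.int64(158), 28)
[(19, 43, 124), (18, 41, 123), (17, 36, 98), (0, 0, 78), (0, 0, 79), (15, 6, 82), (20, 17, 88), (18, 27, 95), (20, 42, 122), (19, 43, 124), (18, 41, 123), (18, 41, 124), (20, 42, 122), (19, 42, 187)]
```

Clip 4's end spans rows 254–272 at column 229, where home predicts about 253–276 and open about 266–292, so it is home. Handing in.

```bash
python3 -c "
from workcell import bot
print(bot.job_done())"
```

```text
the job is handed in; nothing more can be done
None
```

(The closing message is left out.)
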